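# Point out the unlocked jar, then lock it

## Robot

A 6-joint arm with a two-finger parallel gripper is mounted at the origin on the work surface. World frame = base frame: x ahead of the robot, y to its left, z up, the work surface at z = 0. Lengths are in mm, angles in rad, forces in N, time in s.
With the tool pointing down it reaches from about 275 to 750 mm from the base axis. Payload 10.2 kg.
Tool frame: the origin (TCP) lies midway between the tips of the shut fingers; the grasp point (between the pads) lies 19 mm behind it; z points along the fingers, y is the line along which they close (so a half turn about z gives the same grasp; the last joint's range is limited). The gripper opens to 85 mm and grips with 20 to 120 N. Pads are 22 mm wide; open, the fingers measure 114 mm over their backs; the gripper's body (76 mm by 85 mm) begins 54 mm behind the grasp point. The pads swing forward as they close: fully open they stand 13 mm farther back than shut.
Start: joints at [-1.451, 0.313, 1.498, -0, 1.331, -0.223], TCP at [176.453, -494.465, 231.294] pointing down, gripper open.
Joint ranges: [-2.94, 2.94], [-0.97, 2.17], [0.19, 2.56], [-1.23, 4.37], [0.02, 3.11], [-2.88, 2.88]. Speed limits (rad/s): [2.39, 2.39, 3.01, 3.14, 3.14, 3.14].

## Interface

Orientations are given as a unit quaternion [w, x, y, z].
In Python, from rig import ctrl gives the robot as it stands.
- The arm moves only by the tool send_rows, never from a script. Its argument "targets" is a list of rows, each an object with "offset": the shift along the world's x, y, z in cm, a list of three; "spin": the turn about the world's z in rad. A call has 1 to 8 rows; each row is the pose to reach, as a shift and turn from the pose commanded when the call began; what a row does not reach only later rows make up. A row lasts 1/12 s, in which the tool goes at most 41.7 mm and 7.16 degrees, less where a joint would pass 70% of its speed; a pose out of reach is approached as far as the arm can. A call with a gripper value outside its range is refused whole. "grip" is the opening, from 0 (shut) to 1 (fully open), set as the call begins (left out, the last holds). The fingers move at their own pace and stop on an object; "squeeze" is the grip in N (left out, the last holds). Time passes only in rows, so rows that repeat a pose let the fingers close. It gives the time, the measured TCP pose, the force, the opening and the grip force at its end, in the units of the state.
- ctrl.sense(): the state, without advancing time (a new reading comes with each control period).
- ctrl.capture(name): name is "side" or "top"; returns (picture, depth): 384x512x3 uint8, red, green, blue; 384x512 float32, mm along the optical axis (not along the pixel's ray), 0 where there is no reading.
- ctrl.calibration(name): a dict with "fx", "fy", "cx", "cy" (pixels), "view" (4x4, takes a point from world to camera coordinates). Camera axes: x right, y down, z forward; pixel columns grow to the right and rows downward; lengths in mm; the calibration is good to about 2 mm. A picture is of the moment at which its call begins. calibration takes no time and is no camera call.
- ctrl.finish_job(): hands the job in; it is judged then, once.
Trained networks look in the newest picture that a camera, given by its name, has taken for a name from the list of things; names that differ only in an ending like _2 or _b are one class to them, and where a whole thing is asked for, a point or a joint stands for the part that bears it (a point fixed in the world has none). Each returns a list of dicts, best first, with "conf" (0 to 1); they miss things now and then, are a little off and sometimes report something else, mostly with a low value. They report only what shows in the picture. A call takes as long as a camera call. They do not tell look-alikes from the thing itself.
- ctrl.search_frame(camera, query): "box" ([left, top, right, bottom] in pixels, round what is visible of it).
- ctrl.place_of(camera, query): "uv" ([column, row] in pixels: a listed point, or the origin of a listed thing).
The state is a dict: "time_s": time; "joints": joint angles; "dq": joint speeds; "tau": joint torques, N m; "eef_pos": TCP position; "ee_rot": TCP orientation; "force": force on the tool from outside, world axes, zero at the start; "wrist_torque": the same for the moment, N m; "grip_width": opening from 0.0 (shut) to 1.0 (fully open); "grip_force": force on a finger pad.
Only numpy, scipy, OpenCV 4.12 (cv2) and the standard library are available. Lean on these libraries where they do the work, as an engineer would, in place of code of your own. Each camera call takes 0.05 s, during which the arm holds its last target. There are 200 camera calls.

## Task

One of the three glass storage jars has its lid lever standing up. Show me which: hold your fingertips a few centimetres straight above the free end of that raised lever, without touching it, for at least two seconds. Then press that lever down flat onto its lid with your fingertips and draw clear; leave the jar standing where it is (do not pick it up or shove it along) and do not touch the other jars or anything else on the counter.

Things in the scene. Friction and masses are not known exactly. Their poses are not given: they have to be found in the camera images.
- jar_a: The jar whose lever stands up: clear glass, loose, upright, 0.45 to 0.8 kg, 96 mm in diameter; flat steel lid 92 mm wide, its top 150 mm above the underside. Origin: centre of the underside, z up. Two small lugs at the lid's +x edge (x = 30 to 42 mm, up to 163 mm high) carry the lever's hinge axis, which runs along y through (34, 0, 157) mm.
- jar_b: A jar exactly like jar_a (96 mm in diameter, 163 mm high with its lever flat), with the same axes. Its lever is down, locked; leave it alone.
- jar_c: A jar exactly like jar_a (96 mm in diameter, 163 mm high with its lever flat), with the same axes. Its lever is down, locked; leave it alone.
- lever_a (a joint): Angle (rad) of jar_a's lever, a steel bar 72 x 18 x 5 mm: 0 = locked, flat across the lid from the hinge towards the jar's -x, upper face at 159.5 mm; grows as the free end rises (0.55 to 0.8 = unlocked, standing up; stop 0.95). It stays where left (friction 0.04 N m); a straight push down on its upper face over the lid's middle folds it flat.
- lever_a_tip (a point): Middle of the free end of the lever of jar_a, 72 mm from the hinge axis, on the bar's mid-thickness.
- lever_b (a joint): Angle (rad) of jar_b's lever, a steel bar 72 x 18 x 5 mm: 0 = locked, flat across the lid from the hinge towards the jar's -x, upper face at 159.5 mm; grows as the free end rises (0.55 to 0.8 = unlocked, standing up; stop 0.95). It stays where left (friction 0.04 N m); a straight push down on its upper face over the lid's middle folds it flat.
- lever_b_tip (a point): Middle of the free end of the lever of jar_b, 72 mm from the hinge axis, on the bar's mid-thickness.
- lever_c (a joint): Angle (rad) of jar_c's lever, a steel bar 72 x 18 x 5 mm: 0 = locked, flat across the lid from the hinge towards the jar's -x, upper face at 159.5 mm; grows as the free end rises (0.55 to 0.8 = unlocked, standing up; stop 0.95). It stays where left (friction 0.04 N m); a straight push down on its upper face over the lid's middle folds it flat.
- lever_c_tip (a point): Middle of the free end of the lever of jar_c, 72 mm from the hinge axis, on the bar's mid-thickness.
- turner: Steel flat turner lying loose on the counter on the robot's side of the jars, 305 mm long along its x, blade 75 mm wide at the +x end (to 155 mm), bar handle to -150 mm, under 20 mm high. Origin: on the counter at the joint of handle and neck. Leave alone.
- brush: Silicone kitchen brush with a rigid handle lying loose on the robot's side of the jars, from -105 to 133 mm along its x, 36 mm wide, 15 mm high. Origin: on the counter under it. Leave alone.
- idli_stand: Two-tier steel idli stand, fixed, to the robot's right of the jars: plates 170 mm in diameter, 190 mm high to the top of its loop. Origin: centre of its underside.
- tawa: Black nonstick tawa, fixed, to the robot's left of the jars: pan 270 mm in diameter and 14 mm high, handle along its +x to 300 mm, rising to 43 mm. Origin: centre of its underside.
Not all that is in view belongs to the job. Leave any brown or turquoise look-alike of the jar_a alone.

How it is judged (in metres and radians):
On the way, in this order (a step that is already met when the one before it is completed fails the run):
1. the fingertips are held just above the free end of the raised lever, not touching it, for two seconds (horizontal distance between the grasp point and lever_a_tip below 0.022 m and distance between the grasp point and lever_a_tip below 0.1 m and z of the grasp point in the frame of jar_a above 0.217 m and contact force between each of the fingers, the arm and jar_a below 0.05 N and distance of lever_a_tip from where it was at the start of the episode below 0.006 m and value of joint lever_a above 0.5 rad), for 1.9 s.
2. that lever is pressed down flat (value of joint lever_a below 0.08 rad), for 0.2 s.
At the end, for the whole second after the job is handed in: The raised lever lies flat on its lid (below 0.08 rad), its jar stands upright and at rest within 30 mm of where it stood, the other two levers are still flat, and the other jars, the turner and the brush are within 20 mm of where they were (value of joint each of lever_a, lever_b, lever_c below 0.08 rad and angle between jar_a's own z axis and vertical below 0.1 rad and distance of jar_a from where it was at the start of the episode below 0.03 m and linear speed of jar_a below 0.01 m/s and distance of each of jar_b, jar_c, turner, brush from where it was at the start of the episode below 0.02 m); the robot touches nothing.
It fails at once if the unlocked jar is lifted, tipped or shoved more than 30 mm (height (world z) of jar_a above 0.012 m or angle between jar_a's own z axis and vertical above 0.25 rad or distance of jar_a from where it was at the start of the episode above 0.03 m).
It fails at once if another jar or anything else on the counter is touched (contact force between any of the arm, the fingers and jar_b above 0.3 N or contact force between any of the arm, the fingers and jar_c above 0.3 N or contact force between any of the arm, the fingers and turner above 0.3 N or contact force between any of the arm, the fingers and brush above 0.3 N or contact force between any of the arm, the fingers and idli_stand above 0.3 N or contact force between any of the arm, the fingers and tawa above 0.3 N).
It fails at once if a bystander is moved or another jar's lever is raised (distance of any of jar_b, jar_c, turner, brush from where it was at the start of the episode above 0.02 m or value of joint any of lever_b, lever_c above 0.15 rad).
It also fails if it takes over 37 s, if anything falls off the work surface, if the arm or the gripper's body presses on something with over 40 N, if the wrist force passes 120 N, or if a joint passes its speed limit or range.

## Working session

There is one attempt and no reset: what is moved stays moved. The work goes in short steps, Python scripts to look and compute and a tool call to move; the robot and the scene stay as the last step left them, time stands still between calls to the robot, and variables do not carry over. Pictures are saved under pics/ and viewed, at most 10 in all, crops included, and the job is handed in when it is done.

Besides the shell and the picture viewer there is one more tool, called after "Request:" as name(argument=value, ...) on one line, values as JSON. send_rows: Moves the arm, as the interface text tells. Its arguments: {"type":"object","properties":{"targets":{"type":"array"},"grip":{"type":"number"},"squeeze":{"type":"number"}},"required":["targets"]}

```bash
mkdir -p pics; cat > h.py <<'E'
from rig import ctrl
import numpy as np, cv2
def world(cam,u,v,z=None,d=None):
    c=ctrl.calibration(cam);V=np.array(c["view"]);R,t=V[:3,:3],V[:3,3]
    r=np.array([(u-c["cx"])/c["fx"],(v-c["cy"])/c["fy"],1])
    o=-R.T@t;w=R.T@r
    return o+w*(d if d else (z-o[2])/w[2])
def cloud(cam,d):
    c=ctrl.calibration(cam);V=np.array(c["view"]);R,t=V[:3,:3],V[:3,3]
    v,u=np.mgrid[:384,:512]
    p=np.stack([(u-c["cx"])/c["fx"]*d,(v-c["cy"])/c["fy"]*d,d],-1)
    return (p-t)@R
E
python3 - <<'E'
from h import *
for n in("top","side"):
    p,d=ctrl.capture(n);cv2.imwrite(f"pics/{n}0.png",p[...,::-1]);np.savez(f"{n}0.npz",p=p,d=d)
    for q in("jar_a","lever_a_tip","lever_a"):
        if q!="lever_a":
            print(n,q,[(np.round(x["uv"]),round(x["conf"],2)) for x in ctrl.place_of(n,q)])
        if q!="lever_a_tip": print(n,q,[(np.round(x["box"]),round(x["conf"],2)) for x in ctrl.search_frame(n,q)])
    print(np.round(np.array(ctrl.calibration(n)["view"]),2).tolist())
E
```

```text
top jar_a [(array([186., 157.]), 0.9), (array([206., 197.]), 0.87), (array([222., 152.]), 0.78), (array([253., 178.]), 0.68), (array([317., 183.]), 0.64)]
top jar_a [(array([306., 166., 340., 194.]), 0.91), (array([240., 165., 265., 190.]), 0.83), (array([188., 182., 220., 211.]), 0.78), (array([169., 134., 196., 166.]), 0.67), (array([205., 130., 235., 164.]), 0.55)]
top lever_a_tip [(array([166., 143.]), 0.65), (array([203., 186.]), 0.55), (array([209., 142.]), 0.49)]
top lever_a [(array([191., 191., 202., 202.]), 0.66), (array([318., 166., 331., 189.]), 0.61), (array([171., 145., 187., 146.]), 0.53), (array([203., 138., 227., 152.]), 0.51), (array([246., 169., 262., 177.]), 0.41), (array([190., 219., 251., 240.]), 0.36)]
[[-0.03, -1.0, -0.02, 50.05], [-1.0, 0.03, -0.06, 518.66], [0.06, 0.01, -1.0, 1591.66], [0.0, 0.0, 0.0, 1.0]]
side jar_a [(array([244., 215.]), 0.94), (array([221., 245.]), 0.84), (array([178., 238.]), 0.75), (array([205., 212.]), 0.67), (array([293., 190.]), 0.64)]
side jar_a [(array([207., 198., 236., 255.]), 0.93), (array([156., 194., 191., 243.]), 0.91), (array([234., 178., 260., 222.]), 0.88), (array([287., 155., 309., 198.]), 0.83), (array([189., 177., 219., 224.]), 0.61)]
side lever_a_tip [(array([220., 197.]), 0.67), (array([189., 185.]), 0.44), (array([158., 201.]), 0.39)]
side lever_a [(array([191., 182., 213., 188.]), 0.61), (array([289., 157., 306., 161.]), 0.41)]
[[-0.71, -0.7, -0.01, 409.5], [-0.4, 0.42, -0.81, 311.53], [0.58, -0.57, -0.58, 1251.76], [0.0, 0.0, 0.0, 1.0]]
```

View pics/top0.png

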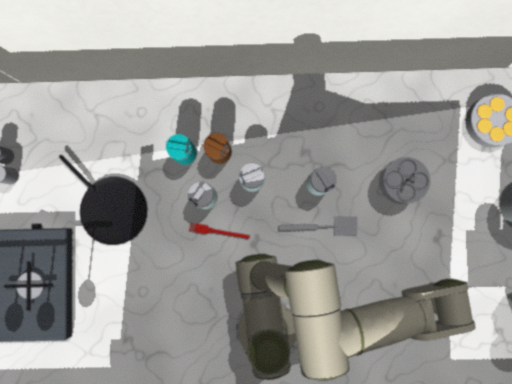

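View pics/side0.png

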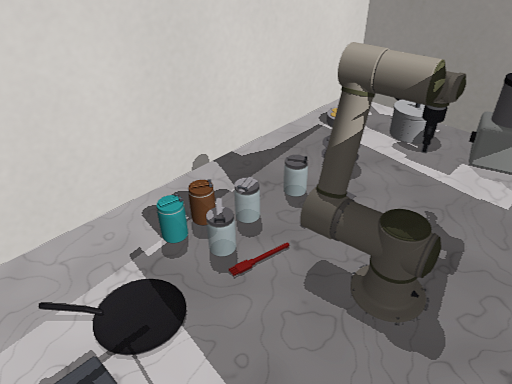

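The clear jars sit at top (201,195), (252,178) and (321,181). The turquoise (180,149) and brown (217,147) ones are look-alikes. In the side view, only the jar at (221,232) shows a bar standing above its lid, at about (219,203). That is the top-view jar at (201,195). I'll confirm it with a crop and the depth data.

```bash
python3 - <<'E'
from h import *
T=np.load("top0.npz");S=np.load("side0.npz")
a=cv2.resize(T["p"][160:220,170:250],None,fx=5,fy=5,interpolation=2);b=cv2.resize(S["p"][170:260,185:265],None,fx=5,fy=5,interpolation=2)[:450]
o=np.zeros((450,800,3),np.uint8);o[:300,:400]=a;o[:,400:]=b
cv2.imwrite("pics/crop.png",o[...,::-1])
for n,D in(("top",T),("side",S)):
    P=cloud(n,D["d"])
    for nm,(u,v) in dict(top={'A':(201,195),'B':(252,178),'C':(321,181)},side={'A':(221,225),'B':(247,195),'C':(296,170)})[n].items():
        q=P[v-32:v+20,u-20:u+20].reshape(-1,3); 
        l=q[abs(q[:,2]-150)<5]; r=q[(q[:,2]>166)&(q[:,2]<240)]
        print(n,nm,"lid",len(l),np.round((l.min(0)+l.max(0))/2),np.round(np.ptp(l,axis=0)),"raised",len(r));
        if nm=='A': print(np.round(r[np.argsort(r[:,2])]).astype(int).tolist())
E
```

```text
top A lid 344 [516. 226. 150.] [87. 90. 10.] raised 81
[[483, 236, 166], [501, 250, 166], [497, 247, 167], [494, 247, 167], [479, 236, 168], [490, 239, 169], [493, 243, 169], [493, 239, 169], [497, 239, 170], [500, 243, 170], [504, 246, 170], [508, 246, 170], [493, 235, 171], [497, 242, 171], [501, 260, 171], [507, 239, 172], [497, 235, 173], [507, 242, 173], [500, 238, 173], [500, 246, 173], [507, 231, 174], [504, 242, 175], [504, 238, 175], [500, 235, 176], [503, 231, 178], [500, 231, 178], [503, 227, 178], [507, 234, 178], [514, 234, 179], [510, 237, 179], [510, 227, 180], [517, 237, 180], [503, 234, 180], [514, 237, 181], [506, 223, 181], [510, 240, 182], [513, 230, 184], [510, 233, 184], [517, 222, 185], [510, 229, 185], [520, 233, 185], [517, 226, 186], [506, 226, 186], [517, 229, 188], [523, 225, 188], [517, 232, 189], [516, 215, 189], [513, 222, 189], [523, 221, 190], [513, 225, 191], [520, 221, 191], [523, 218, 191], [523, 228, 191], [520, 228, 192], [513, 218, 192], [527, 228, 192], [520, 225, 193], [516, 218, 193], [519, 218, 194], [509, 221, 194], [530, 221, 194], [526, 2
[... 1740 characters left out ...]
 190], [521, 225, 190], [525, 221, 190], [523, 228, 191], [519, 218, 191], [526, 225, 192], [518, 210, 192], [520, 213, 192], [522, 215, 193], [515, 217, 193], [528, 214, 193], [518, 222, 194], [521, 212, 195], [528, 219, 196], [523, 214, 196], [521, 220, 196], [517, 210, 196], [523, 223, 196], [528, 222, 197], [524, 226, 197], [536, 216, 198], [528, 209, 198], [525, 207, 199], [521, 211, 199], [528, 218, 199], [529, 212, 200], [530, 221, 200], [522, 215, 201], [531, 216, 201], [524, 217, 201], [527, 206, 201], [532, 210, 201], [534, 213, 202], [536, 215, 202], [527, 210, 204]]
side B lid 270 [555. 103. 150.] [138. 214.  10.] raised 0
side C lid 175 [ 554. -214.  150.] [93. 95. 10.] raised 0
```

View pics/crop.png

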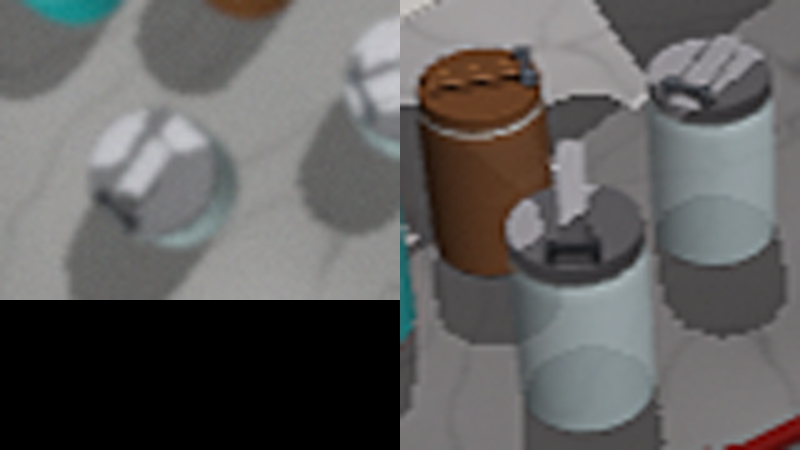

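The crop confirms it. The jar at top (201,195) has its bar standing up (crop ~(570,180)), while the other clear jar's lever there lies flat. The geometry agrees: lid centre is about (516,226), hinge about (490,248,157), tip about (532,212,202), and the angle about 0.67 rad. I'll travel high with the gripper shut.

Request:
send_rows(targets=[{"offset": [1, 2, 2], "spin": 0}, {"offset": [2.5, 5, 4], "spin": 0}, {"offset": [4.3, 8.6, 5], "spin": 0}, {"offset": [6.1, 12.2, 5], "spin": 0}, {"offset": [7.9, 15.8, 5], "spin": 0}, {"offset": [9.7, 19.4, 5], "spin": 0}, {"offset": [11.5, 23, 5], "spin": 0}, {"offset": [13, 26, 5], "spin": 0}], grip=0)

```text
time_s: 1.17
eef_pos: [306.9, -232.2, 281.5]
ee_rot: [0.0, 0.985, 0.171, 0.0]
force: [0.7, 0.6, -0.6]
grip_width: 0.002
grip_force: 0.0
```

Request:
send_rows(targets=[{"offset": [1.8, 3.6, 0], "spin": 0}, {"offset": [3.6, 7.2, 0], "spin": 0}, {"offset": [5.4, 10.8, 0], "spin": 0}, {"offset": [7.2, 14.4, 0], "spin": 0}, {"offset": [9, 18, 0], "spin": 0}, {"offset": [10.5, 21, 0], "spin": 0}, {"offset": [12, 24, 0], "spin": 0}, {"offset": [13, 26, 0], "spin": 0}])

```text
time_s: 1.83
eef_pos: [437.1, 28.1, 281.4]
ee_rot: [-0.0, 0.985, 0.171, 0.0]
force: [-0.5, -0.6, 0.1]
grip_width: -0.003
grip_force: 0.0
```

Request:
send_rows(targets=[{"offset": [1.8, 3.5, 0], "spin": 0}, {"offset": [3.6, 7, 0], "spin": 0}, {"offset": [5.4, 10.5, 0], "spin": 0}, {"offset": [7, 13.6, 0], "spin": 0}, {"offset": [8.3, 16.1, 0], "spin": 0}, {"offset": [9.1, 17.7, 0], "spin": 0}, {"offset": [9.5, 18.4, -1], "spin": 0}, {"offset": [9.5, 18.4, -2], "spin": 0}])

```text
time_s: 2.5
eef_pos: [531.7, 210.4, 260.1]
ee_rot: [-0.0, 0.985, 0.171, 0.0]
force: [0.7, -0.0, -0.1]
grip_width: 0.005
grip_force: 0.0
```

```bash
python3 - <<'E'
from h import *
for n in("top","side"):
    p,d=ctrl.capture(n);cv2.imwrite(f"pics/{n}1.png",cv2.resize(p[130:260,130:290],None,fx=4,fy=4)[...,::-1])
    P=cloud(n,d).reshape(-1,3);q=P[(abs(P[:,0]-525)<40)&(abs(P[:,1]-222)<40)]
    r=q[(q[:,2]>195)&(q[:,2]<222)];print(n,len(r),r.mean(0) if len(r) else 0,r.max(0) if len(r) else 0)
E
```

```text
top 0 0 0
side 16 [529.30630172 213.28961188 199.31101324] [537.80095214 222.44116089 203.74884793]
```

View pics/side1.png

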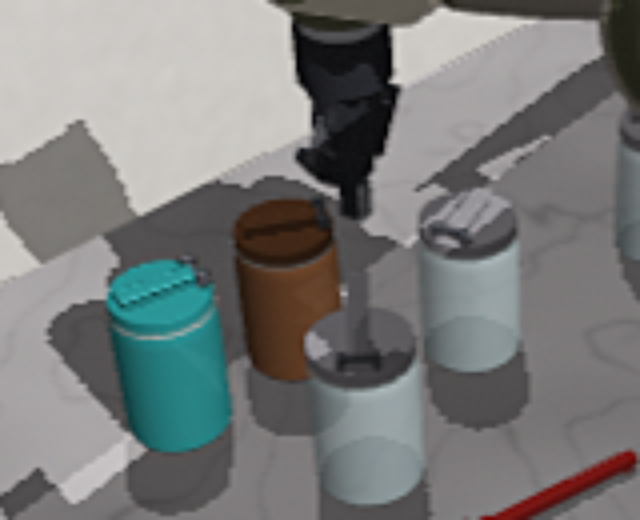

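The shut fingertips (crop ~(355,215)) are straight above the raised tip (~(355,275)). I'll go down to z ≈ 230 and hold there.

Request:
send_rows(targets=[{"offset": [0, 0.1, -1], "spin": 0}, {"offset": [0, 0.1, -2], "spin": 0}, {"offset": [0, 0.1, -2.6], "spin": 0}, {"offset": [0, 0.1, -3], "spin": 0}, {"offset": [0, 0.1, -3], "spin": 0}, {"offset": [0, 0.1, -3], "spin": 0}, {"offset": [0, 0.1, -3], "spin": 0}, {"offset": [0, 0.1, -3], "spin": 0}])

```text
time_s: 3.27
eef_pos: [531.6, 210.5, 231.7]
ee_rot: [-0.0, 0.985, 0.171, 0.0]
force: [0.2, 0.6, -0.0]
grip_width: -0.001
grip_force: 0.0
```

Request:
send_rows(targets=[{"offset": [0, 0, 0], "spin": 0}, {"offset": [0, 0, 0], "spin": 0}, {"offset": [0, 0, 0], "spin": 0}, {"offset": [0, 0, 0], "spin": 0}, {"offset": [0, 0, 0], "spin": 0}, {"offset": [0, 0, 0], "spin": 0}, {"offset": [0, 0, 0], "spin": 0}, {"offset": [0, 0, 0], "spin": 0}])

```text
time_s: 3.93
eef_pos: [531.5, 210.5, 231.3]
ee_rot: [-0.0, 0.985, 0.171, 0.0]
force: [0.2, 1.6, 0.4]
grip_width: 0.004
grip_force: 0.0
```

Request:
send_rows(targets=[{"offset": [0, 0, 0], "spin": 0}, {"offset": [0, 0, 0], "spin": 0}, {"offset": [0, 0, 0], "spin": 0}, {"offset": [0, 0, 0], "spin": 0}, {"offset": [0, 0, 0], "spin": 0}, {"offset": [0, 0, 0], "spin": 0}, {"offset": [0, 0, 0], "spin": 0}, {"offset": [0, 0, 0], "spin": 0}])

```text
time_s: 4.6
eef_pos: [531.4, 210.5, 231.3]
ee_rot: [-0.0, 0.985, 0.171, -0.0]
force: [0.9, -0.6, 0.2]
grip_width: 0.002
grip_force: 0.0
```

Request:
send_rows(targets=[{"offset": [0, 0, 0], "spin": 0}, {"offset": [0, 0, 0], "spin": 0}, {"offset": [0, 0, 0], "spin": 0}, {"offset": [0, 0, 0], "spin": 0}, {"offset": [0, 0, 0], "spin": 0}, {"offset": [0, 0, 0], "spin": 0}, {"offset": [0, 0, 0], "spin": 0}, {"offset": [0, 0, 0], "spin": 0}])

```text
time_s: 5.27
eef_pos: [531.4, 210.5, 231.3]
ee_rot: [0.0, 0.985, 0.171, -0.0]
force: [0.2, -0.2, -0.9]
grip_width: -0.0
grip_force: 0.0
```

Request:
send_rows(targets=[{"offset": [0, 0, 0], "spin": 0}, {"offset": [0, 0, 0], "spin": 0}, {"offset": [0, 0, 0], "spin": 0}, {"offset": [0, 0, 0], "spin": 0}, {"offset": [-0.4, 0.4, 0], "spin": 0}, {"offset": [-0.8, 0.8, 0], "spin": 0}, {"offset": [-1.1, 1.2, 0], "spin": 0}, {"offset": [-1.1, 1.2, 0], "spin": 0}])

```text
time_s: 5.93
eef_pos: [519.7, 223.5, 231.5]
ee_rot: [-0.0, 0.985, 0.171, 0.0]
force: [-0.3, 0.5, -0.5]
grip_width: 0.0
grip_force: 0.0
```

Request:
send_rows(targets=[{"offset": [0, 0, -1], "spin": 0}, {"offset": [0, 0, -1.8], "spin": 0}, {"offset": [0, 0, -2.4], "spin": 0}, {"offset": [0, 0, -3], "spin": 0}, {"offset": [0, 0, -3.5], "spin": 0}, {"offset": [0, 0, -4], "spin": 0}, {"offset": [0, 0, -4.5], "spin": 0}, {"offset": [0, 0, -5], "spin": 0}])

```text
time_s: 6.6
eef_pos: [520.6, 222.5, 181.0]
ee_rot: [0.0, 0.985, 0.171, 0.0]
force: [0.5, -1.0, 1.5]
grip_width: 0.001
grip_force: 0.5
```

Request:
send_rows(targets=[{"offset": [0, 0, -0.4], "spin": 0}, {"offset": [0, 0, -0.8], "spin": 0}, {"offset": [0, 0, -1.2], "spin": 0}, {"offset": [0, 0, -1.5], "spin": 0}, {"offset": [0, 0, -1.7], "spin": 0}, {"offset": [0, 0, -1.9], "spin": 0}, {"offset": [0, 0, -2.0], "spin": 0}, {"offset": [0, 0, -2.1], "spin": 0}])

```text
time_s: 7.27
eef_pos: [520.5, 222.5, 160.2]
ee_rot: [0.0, 0.985, 0.171, 0.0]
force: [-0.3, -1.4, 0.9]
grip_width: -0.004
grip_force: 0.4
```

Request:
send_rows(targets=[{"offset": [0, 0, -0.1], "spin": 0}, {"offset": [0, 0, -0.2], "spin": 0}, {"offset": [0, 0, -0.2], "spin": 0}, {"offset": [0, 0, -0.2], "spin": 0}])

```text
time_s: 7.6
eef_pos: [520.6, 222.6, 159.4]
ee_rot: [0.0, 0.985, 0.171, 0.001]
force: [-2.3, -1.4, 8.3]
grip_width: -0.001
grip_force: 4.0
```

The force rises to 8 N at z = 159.4, which is where the flat lever's upper face should be. I'll hold briefly, then draw straight up.

Request:
send_rows(targets=[{"offset": [0, 0, -0.05], "spin": 0}, {"offset": [0, 0, -0.05], "spin": 0}, {"offset": [0, 0, -0.05], "spin": 0}, {"offset": [0, 0, 0.3], "spin": 0}, {"offset": [0, 0, 1], "spin": 0}, {"offset": [0, 0, 3], "spin": 0}, {"offset": [0, 0, 6], "spin": 0}, {"offset": [0, 0, 9], "spin": 0}])

```text
time_s: 8.27
eef_pos: [520.0, 222.5, 249.2]
ee_rot: [-0.0, 0.985, 0.171, -0.001]
force: [0.9, -0.3, 0.9]
grip_width: -0.001
grip_force: 0.0
```

Request:
send_rows(targets=[{"offset": [-1, -2, 2], "spin": 0}, {"offset": [-3, -5, 3], "spin": 0}, {"offset": [-5, -8, 3], "spin": 0}, {"offset": [-7, -11, 3], "spin": 0}, {"offset": [-9, -14, 3], "spin": 0}, {"offset": [-10, -16, 3], "spin": 0}, {"offset": [-10, -16, 3], "spin": 0}, {"offset": [-10, -16, 3], "spin": 0}])

```text
time_s: 8.93
eef_pos: [420.4, 62.1, 278.9]
ee_rot: [0.0, 0.986, 0.17, 0.001]
force: [-0.2, 0.2, -0.2]
grip_width: 0.0
grip_force: 0.0
```

```bash
python3 - <<'E'
from h import *
for n in("top","side"):
    p,d=ctrl.capture(n);cv2.imwrite(f"pics/{n}2.png",cv2.resize(p[130:260,130:290],None,fx=4,fy=4)[...,::-1])
    P=cloud(n,d).reshape(-1,3);q=P[(abs(P[:,0]-516)<55)&(abs(P[:,1]-226)<55)]
    l=q[abs(q[:,2]-150)<5];r=q[(q[:,2]>168)&(q[:,2]<230)];print(n,len(l),(l.min(0)+l.max(0))/2,"raised",len(r))
E
```

```text
top 365 [515.52747457 226.04744901 150.05946307] raised 2
side 297 [512.86477442 224.84722383 150.05936459] raised 0
```

View pics/side2.png

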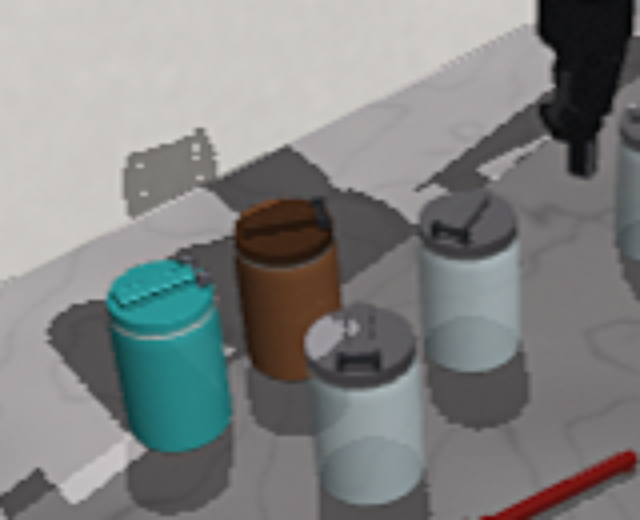

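The lever now lies flat on its lid (crop ~(360,345)). The jar hasn't moved and the gripper is clear.

```bash
python3 -c "
from rig import ctrl
print(ctrl.finish_job())"
```

```text
the job is handed in; nothing more can be done
None
```

I held the fingertips above the raised lever for over two seconds, then pressed it flat and drew clear. The final pictures show the lever down and its jar where it stood. I handed the job in, but the verdict wasn't shown.

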